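# Sweep the used sample discs off the spectrometer plate

## Task

Clear the black sampling plate: with the fingertips, sweep the three round steel discs along the plate and over its edge into the undivided tray beside it, never picking a disc up off the plate. Leave the square steel coupon and the little vial where they are on the plate.

Things in the scene. Friction and masses are not known exactly. Their poses are not given: they have to be found in the camera images.
- stage: sampling accessory, fixed: black plate 270 mm along x, 190 mm along y, flat top 100 mm above the bench, on a white housing, turned up to 12 degrees about z. Lips 5 mm high and wide along its two ends (x = -135, +135 mm); its long sides (y = -95, +95 mm) are open flush edges with a tray outside each. The circle at the middle is flush. Origin at bench height under the plate's centre.
- used_tray: empty undivided tray for used discs, fixed: 262 mm along x, 100 mm along y, aluminium walls 4 mm thick, inner floor 62 mm and rim 88 mm above the bench. Stands 2 mm off the plate's +y or -y side (which one varies), axes parallel to the plate's. Origin at bench height under its centre, 147 mm from the plate's centre.
- rack_tray: tray for clean samples, fixed, divided into small compartments, square steel pieces in some: 262 mm along x, 100 mm along y, aluminium walls 4 mm thick, inner floor 62 mm and rim 88 mm above the bench. Stands 2 mm off the plate's +y or -y side (which one varies), axes parallel to the plate's. Origin at bench height under its centre, 147 mm from the plate's centre.
- disc_a: used sample disc: plain steel, round, 28 mm in diameter, 10 mm thick, about 45 g, lying loose and flat on the black plate at the start; its sliding friction is ordinary. Origin at the centre of its underside, z up through the disc.
- disc_b: used sample disc: plain steel, round, 28 mm in diameter, 10 mm thick, about 45 g, lying loose and flat on the black plate at the start; its sliding friction is ordinary. Origin at the centre of its underside, z up through the disc.
- disc_c: used sample disc: plain steel, round, 28 mm in diameter, 10 mm thick, about 45 g, lying loose and flat on the black plate at the start; its sliding friction is ordinary. Origin at the centre of its underside, z up through the disc.
- coupon: square coupon: plain steel, 24 x 24 x 10 mm, loose on the plate among the discs; stays. Every disc has a clear straight path parallel to the plate's y axis to either side: along the plate's x, disc centres are at least 80 mm apart, and the coupon's and vial's centres at least 38 mm from any disc's. Origin at the centre of its underside.
- vial: small amber glass vial with a white cap, 21 mm in diameter, 38 mm tall, standing loose on the plate between the discs; stays where it is, upright. Origin at the centre of its underside, z up.

How it is judged:
By the outcome, as a careful person would: the job done as asked, in the order asked, and still so for the second after the job is handed in, with the robot touching nothing.
It also fails if it takes over 58 s, if anything falls off the work surface, if the arm or the gripper's body presses on something with over 40 N, if the wrist force passes 120 N, or if a joint passes its speed limit or range.

## Robot

A 6-joint arm with a two-finger parallel gripper is mounted at the origin on the work surface. World frame = base frame: x ahead of the robot, y to its left, z up, the work surface at z = 0. Lengths are in mm, angles in rad, forces in N, time in s.
With the tool pointing down it reaches from about 275 to 1000 mm from the base axis. Payload 8.4 kg.
Tool frame: the origin (TCP) lies between the finger pads; the fingertips stand 17 mm ahead of it and the grasp point (between the pads) lies 2 mm behind it; z points along the fingers, y is the line along which they close (so a half turn about z gives the same grasp; the last joint's range is limited). The gripper opens to 85 mm and grips with 20 to 120 N. Pads are 22 mm wide; open, the fingers measure 114 mm over their backs; the gripper's body (76 mm by 85 mm) begins 54 mm behind the grasp point. The pads swing forward as they close: fully open they stand 13 mm farther back than shut.
Start: joints at [-1.225, 0.353, 1.633, -0, 1.155, -0.002], TCP at [213.018, -587.581, 248.281] pointing down, gripper open.
Joint ranges: [-2.63, 2.63], [-0.92, 2.1], [0.06, 2.66], [-1.3, 4.44], [0, 2.69], [-3.02, 3.02]. Speed limits (rad/s): [2.22, 2.22, 2.79, 3.14, 3.14, 3.14].

## Interface

Orientations are given as [roll, pitch, yaw] about the fixed x, y, z axes, in that order (R = Rz(yaw) Ry(pitch) Rx(roll)).
In Python, from rig import sense, grab_frame, sign_off gives the robot as it stands. The module is installed in compiled form; this text tells all that it offers.
- The arm moves only by the tool send_rows, never from a script. Its argument "moves" is a list that holds one entry, the list of rows, each a list of 7 numbers: the shift along the world's x, y, z in m, then the turn, a rotation vector about the world's x, y, z in rad, then the opening, from -1 (shut) to 1 (fully open). In form: [[[dx, dy, dz, rx, ry, rz, jaw], ...]]. A call has 1 to 10 rows; each row shifts and turns the commanded pose from where the row before left it; what a row does not reach is not made up. A row lasts 1/10 s, in which the tool goes at most 50 mm and 8.59 degrees, less where a joint would pass 70% of its speed; a pose out of reach is approached as far as the arm can. A call with a gripper value outside its range is refused whole. The fingers move at their own pace and stop on an object; "grip_force" is the grip in N (left out, the last holds). Time passes only in rows, so rows that do not move let the fingers close. It gives the time, the measured TCP pose, the force, the opening and the grip force at its end, in the units of the state.
- sense(): the state, without advancing time (a new reading comes with each control period).
- grab_frame(name): name is "scene" or "top" or "wrist"; returns a dict with "img" (480x640x3 uint8, red, green, blue), "mtx" (3x3 intrinsics, pixels), "rvec" (rotation vector, rad) and "tvec" (3), from world to camera coordinates, as OpenCV has them; the wrist camera has in their place "T_tool_cam" (4x4, takes a point from camera to tool coordinates, whose origin is the TCP and whose axes are the flange's). Camera axes: x right, y down, z forward; pixel columns grow to the right and rows downward; lengths in mm; the calibration is good to about 2 mm. A picture is of the moment at which its call begins: read the wrist's pose just before it. There is no depth.
- sign_off(): hands the job in; it is judged then, once.
The state is a dict: "clock": time; "qpos": joint angles; "qvel": joint speeds; "joint_efforts": joint torques, N m; "eef_pos": TCP position; "tcp_rot": TCP orientation; "contact_force": force on the tool from outside, world axes, zero at the start; "wrist_torque": the same for the moment, N m; "opening": opening from 0.0 (shut) to 1.0 (fully open); "grasp_force": force on a finger pad.
Only numpy, scipy, OpenCV 4.12 (cv2) and the standard library are available. Lean on these libraries where they do the work, as an engineer would, in place of code of your own. Each camera call takes 0.05 s, during which the arm holds its last target. There are 200 camera calls.

## Working session

There is one attempt and no reset: what is moved stays moved. The work goes in short steps, Python scripts to look and compute and a tool call to move; the robot and the scene stay as the last step left them, time stands still between calls to the robot, and variables do not carry over. Pictures are saved under pics/ and viewed, at most 11 in all, crops included, and the job is handed in when it is done.

Besides the shell and the picture viewer there is one more tool, called after "Call:" by a JSON object that holds its "api" and its "payload". send_rows: Moves the arm, as the interface text tells. Its arguments: {"type":"object","properties":{"moves":{"type":"array"},"grip_force":{"type":"number"}},"required":["moves"]}

```bash
mkdir -p pics; python3 - <<'E'
from rig import sense, grab_frame
import cv2,pickle
s=sense(); print(s)
for n in("top","scene"):
    f=grab_frame(n); pickle.dump(f,open(n+".pkl","wb")); cv2.imwrite(f"pics/{n}0.png",f["img"][:,:,::-1])
    print(n,f["mtx"],f["rvec"],f["tvec"])
E
```

```text
{'clock': 0.0, 'qpos': array([-1.22538455e+00,  3.53661362e-01,  1.63409865e+00,  1.09082125e-05,
        1.15520309e+00, -2.40360374e-03]), 'qvel': array([ 0.00020219, -0.00013025, -0.0005927 , -0.00123416, -0.00091967,
        0.00076095]), 'joint_efforts': array([-3.29416391e-03, -6.05260277e+01, -3.42072451e+01, -5.69255960e-06,
        9.44688858e-03, -6.78252991e-05]), 'eef_pos': array([ 212.88213724, -587.16638479,  247.56859499]), 'tcp_rot': array([-3.14022224e+00, -1.32675948e-05,  3.47810964e-01]), 'contact_force': array([ 0.44180343, -0.88918393,  0.06107295]), 'wrist_torque': array([-0.02002888, -0.02403503, -0.03872133]), 'grasp_force': 0.0, 'opening': 1.0037438352345942}
top [[486.71369581   0.         323.97401555]
 [  0.         486.71369581 240.47792188]
 [  0.           0.           1.        ]] [ 2.19914763 -2.18205837  0.08555167] [ 31.8670078  570.79000734 709.44839495]
scene [[521.63362712   0.         325.9922144 ]
 [  0.         521.63362712 236.33952783]
 [  0.           0.           1.        ]] [ 1.38746176  2.39674886 -0.68642455] [ 248.79688224 -381.69262046 1136.24789622]
```

View pics/top0.png

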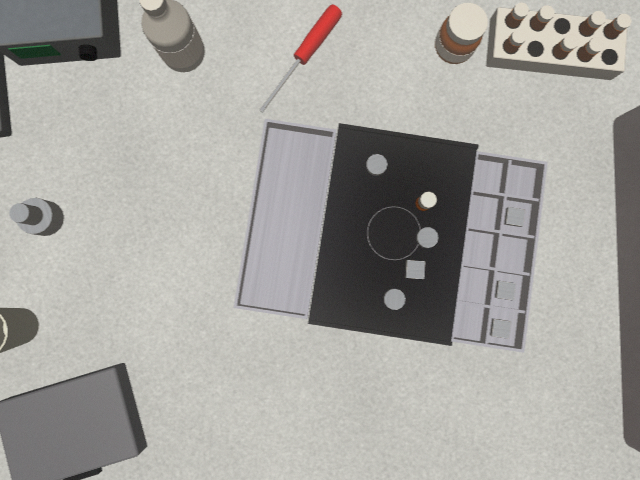

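View pics/scene0.png

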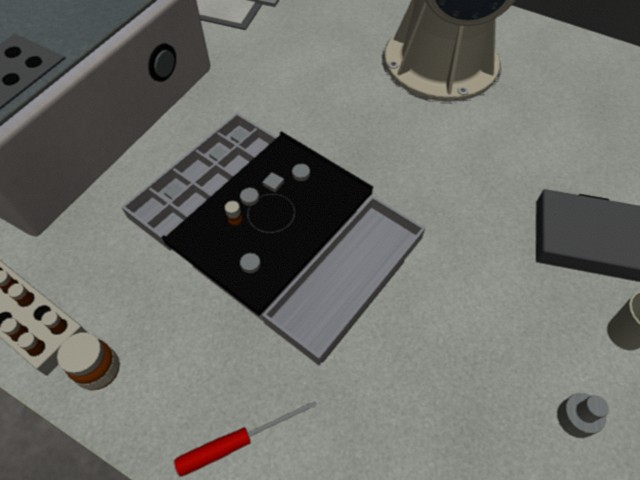

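The top view shows the undivided tray on the left (about 285,215) and the divided rack on the right. The discs are at (376,164), (428,238) and (395,299), the coupon at (415,269), and the vial cap at (428,200) with its foot near (423,205).

```bash
cat > h.py <<'E'
import numpy as np,cv2,pickle
def ray(f,px,z):
    R=cv2.Rodrigues(np.array(f["rvec"],float))[0]; t=np.array(f["tvec"],float).ravel()
    c=-R.T@t; d=R.T@np.linalg.inv(f["mtx"])@np.array([px[0],px[1],1.]); return c+d*(z-c[2])/d[2]
E
python3 - <<'E'
from h import *
f=pickle.load(open("top.pkl","rb")); im=f["img"]; g=im.max(2)
# plate: dark contour filled
m=((g<60)).astype(np.uint8); m[:,:240]=0; m[:,550:]=0;m[:110]=0;m[360:]=0
m=cv2.morphologyEx(m,cv2.MORPH_OPEN,np.ones((9,9)))
c=max(cv2.findContours(m,0,2)[0],key=cv2.contourArea)
P=np.array([ray(f,p[0],100)[:2] for p in cv2.convexHull(c)],np.float32)
r=cv2.minAreaRect(P); print("plate",r); print(cv2.boxPoints(r).round(1))
pm=np.zeros_like(m); cv2.drawContours(pm,[cv2.convexHull(c)],-1,1,-1); pm=cv2.erode(pm,np.ones((9,9)))
ob=((g>95)&(pm>0)).astype(np.uint8)
C=np.array(r[0])
for k in cv2.findContours(ob,0,2)[0]:
    if cv2.contourArea(k)<60: continue
    (u,v),rad=cv2.minEnclosingCircle(k); M=cv2.moments(k); u,v=M["m10"]/M["m00"],M["m01"]/M["m00"]
    z=138 if cv2.contourArea(k)<0 else 110
    print((round(u),round(v)),cv2.contourArea(k),ray(f,(u,v),110).round(1),ray(f,(u,v),138).round(1), 'diam mm',2*np.sqrt(cv2.contourArea(k)/np.pi)/486.7*np.linalg.norm(ray(f,(u,v),110)-ray(f,(u,v),596+0)) if 0 else '')
print("cam",ray(f,(320,240),100), ray(f,(285,215),62), ray(f,(500,250),62))
s=pickle.load(open("scene.pkl","rb"))
for p in[(301,170),(250,195),(250,261),(273,181)]: print("scene",p,ray(s,p,110).round(1))
print("cap",ray(s,(232,207),138))
E
```

```text
plate ((578.1636352539062, -56.03044891357422), (187.60202026367188, 267.8821105957031), 81.72099304199219)
[[ 432.1 -129.6]
 [ 697.2 -168.1]
 [ 724.2   17.5]
 [ 459.1   56.1]]
(394, 299) 328.5 [488.8 -55.  110. ] [490.1 -50.7 138. ] diam mm 
(415, 269) 308.5 [527.6 -82.4 110. ] [527.3 -76.9 138. ] diam mm 
(427, 237) 324.0 [569.9 -98.6 110. ] [567.7 -92.4 138. ] diam mm 
(428, 199) 196.5 [ 620.1 -100.1  110. ] [615.7 -93.8 138. ] diam mm 
(376, 164) 317.0 [666.9 -31.7 110. ] [660.5 -28.5 138. ] diam mm 
cam [565.55402421  42.32471799 100.        ] [603.26128636  92.0886517   62.        ] [ 556.11980086 -212.17579044   62.        ]
scene (301, 170) [489.4 -54.2 110. ]
scene (250, 195) [570.9 -96.3 110. ]
scene (250, 261) [667.5 -30.8 110. ]
scene (273, 181) [530.3 -80.6 110. ]
cap [617.70866998 -92.0542973  138.        ]
```

```bash
python3 - <<'E'
from h import *
s=pickle.load(open("scene.pkl","rb"));t=pickle.load(open("top.pkl","rb"))
for p in[(210,70),(38,234),(190,8),(0,112)]:
    for z in(0,150,250): print(p,z,ray(s,p,z).round())
for p in[(614,115),(625,440)]:
    for z in(0,150,250): print('top',p,z,ray(t,p,z).round())
E
```

```text
(210, 70) 0 [ 276. -414.    0.]
(210, 70) 150 [ 407. -284.  150.]
(210, 70) 250 [ 494. -198.  250.]
(38, 234) 0 [ 759. -419.    0.]
(38, 234) 150 [ 794. -288.  150.]
(38, 234) 250 [ 817. -201.  250.]
(190, 8) 0 [ 125. -584.    0.]
(190, 8) 150 [ 286. -420.  150.]
(190, 8) 250 [ 393. -311.  250.]
(0, 112) 0 [ 588. -701.    0.]
(0, 112) 150 [ 657. -514.  150.]
(0, 112) 250 [ 703. -389.  250.]
top (614, 115) 0 [ 774. -419.    0.]
top (614, 115) 150 [ 723. -326.  150.]
top (614, 115) 250 [ 689. -265.  250.]
top (625, 440) 0 [ 275. -419.    0.]
top (625, 440) 150 [ 324. -326.  150.]
top (625, 440) 250 [ 357. -264.  250.]
```

The box beside the start is about 150 mm tall, so I'll raise first, then cross.

Call:
{"api": "send_rows", "payload": {"moves": [[[0,0,0.04,0,0,0.135,-0.72],[0,0,0.04,0,0,0.135,-0.72],[0,0,0.04,0,0,0.135,-0.72],[0,0.04,0,0,0,0.135,-0.72],[0,0.04,0,0,0,0.135,-0.72],[0.01,0.04,0,0,0,0.135,-0.72],[0.02,0.04,0,0,0,0.135,-0.72],[0.02,0.04,0,0,0,0.135,-0.72],[0.02,0.04,0,0,0,0,-0.72],[0.02,0.04,0,0,0,0,-0.72]]]}}

```text
clock: 1.1
eef_pos: [303.2, -305.8, 368.1]
tcp_rot: [-3.142, -0.0, 1.427]
contact_force: [0.8, -0.1, 0.4]
opening: 0.139
grasp_force: 0.0
```

Call:
{"api": "send_rows", "payload": {"moves": [[[0.023,0.027,0,0,0,0,-0.72],[0.023,0.027,0,0,0,0,-0.72],[0.023,0.027,0,0,0,0,-0.72],[0.023,0.027,-0.02,0,0,0,-0.72],[0.023,0.027,-0.03,0,0,0,-0.72],[0.023,0.027,-0.03,0,0,0,-0.72],[0.023,0.027,-0.03,0,0,0,-0.72],[0.0195,0.026,-0.03,0,0,0,-0.72],[0,0,-0.04,0,0,0,-0.72],[0,0,-0.028,0,0,0,-0.72]]]}}

```text
clock: 2.1
eef_pos: [482.9, -91.4, 157.8]
tcp_rot: [-3.139, -0.0, 1.43]
contact_force: [0.5, -0.4, 0.1]
opening: 0.142
grasp_force: 0.0
```

```bash
python3 - <<'E'
from rig import *
import cv2
print(sense()["eef_pos"])
f=grab_frame("scene"); cv2.imwrite("pics/s1.png",cv2.resize(f["img"][80:300,130:430,::-1],None,fx=2.5,fy=2.5))
E
```

```text
[482.861497   -91.35949874 157.82055088]
```

View pics/s1.png

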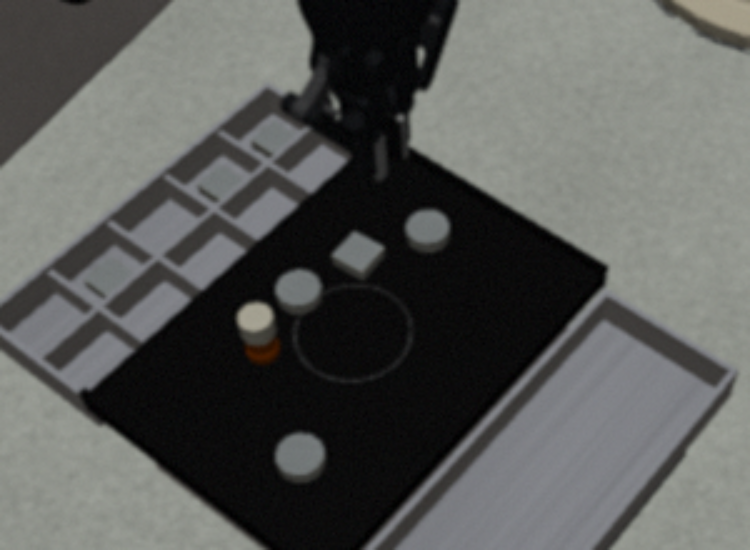

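The crop shows the gripper behind disc A, which is at (428,230) in the crop. The fingertips are near (380,178), clear of the coupon at (358,255). I'll descend gently and watch the force.

Call:
{"api": "send_rows", "payload": {"moves": [[[0.0005,0.0005,-0.01,0,0,0,-0.72],[0,0,-0.008,0,0,0,-0.72],[0,0,-0.004,0,0,0,-0.72],[0,0,0,0,0,0,-0.72]]]}}

```text
clock: 2.55
eef_pos: [484.3, -92.3, 138.7]
tcp_rot: [3.141, 0.0, 1.427]
contact_force: [0.0, -0.3, -0.1]
opening: 0.145
grasp_force: 0.0
```

Call:
{"api": "send_rows", "payload": {"moves": [[[0,0,-0.004,0,0,0,-0.72],[0,0,-0.004,0,0,0,-0.72],[0,0,0,0,0,0,-0.72]]]}}

```text
clock: 2.85
eef_pos: [483.9, -92.1, 130.1]
tcp_rot: [-3.141, -0.0, 1.428]
contact_force: [0.3, -0.2, -0.1]
opening: 0.138
grasp_force: 0.0
```

Call:
{"api": "send_rows", "payload": {"moves": [[[0,0,-0.003,0,0,0,-0.72],[0,0,-0.002,0,0,0,-0.72],[0,0,0,0,0,0,-0.72]]]}}

```text
clock: 3.15
eef_pos: [483.8, -92.0, 125.0]
tcp_rot: [-3.141, -0.0, 1.428]
contact_force: [-0.6, 0.3, 0.5]
opening: 0.138
grasp_force: 0.0
```

Call:
{"api": "send_rows", "payload": {"moves": [[[0,0,-0.003,0,0,0,-0.72],[0,0,-0.002,0,0,0,-0.72],[0.0009,0.006,0,0,0,0,-0.72],[0.0009,0.006,0,0,0,0,-0.72],[0.0015,0.01,0,0,0,0,-0.72],[0.0015,0.01,0,0,0,0,-0.72],[0.0015,0.01,0,0,0,0,-0.72],[0.0015,0.01,0,0,0,0,-0.72],[0.0015,0.01,0,0,0,0,-0.72]]]}}

```text
clock: 4.05
eef_pos: [493.5, -29.0, 120.3]
tcp_rot: [3.142, -0.0, 1.428]
contact_force: [0.6, 0.0, 0.1]
opening: 0.142
grasp_force: 0.1
```

```bash
python3 - <<'E'
from rig import *
import cv2
f=grab_frame("scene"); cv2.imwrite("pics/s2.png",cv2.resize(f["img"][80:300,130:430,::-1],None,fx=2.5,fy=2.5))
E
```

```text
(no output)
```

View pics/s2.png

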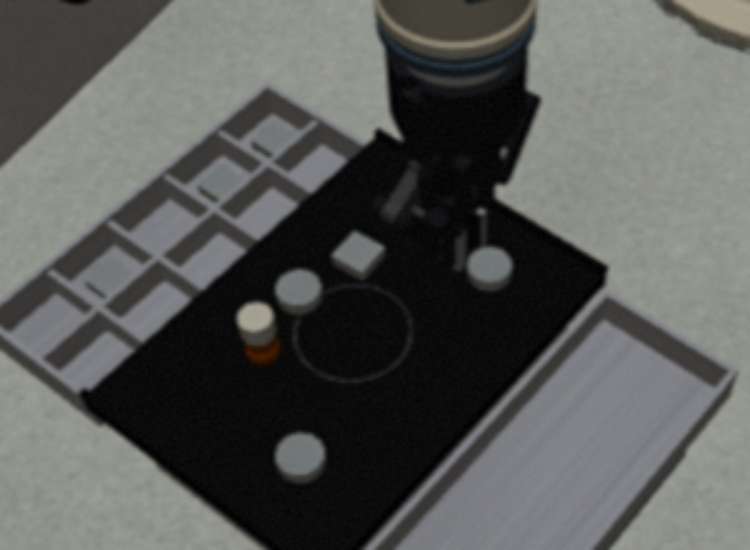

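Disc A, now at (490,268) in the crop, is moving ahead of the two fingertips. The coupon and vial haven't moved. I'll continue over the edge.

Call:
{"api": "send_rows", "payload": {"moves": [[[0.0015,0.01,0,0,0,0,-0.72],[0.0015,0.01,0,0,0,0,-0.72],[0.0015,0.01,0,0,0,0,-0.72],[0.0015,0.01,0,0,0,0,-0.72],[0.0015,0.01,0,0,0,0,-0.72],[0.0015,0.01,0,0,0,0,-0.72],[0.0015,0.01,0,0,0,0,-0.72],[0.0015,0.01,0,0,0,0,-0.72],[0.0015,0.01,0,0,0,0,-0.72],[0,0,0,0,0,0,-0.72]]]}}

```text
clock: 5.1
eef_pos: [507.1, 61.1, 120.3]
tcp_rot: [3.141, -0.0, 1.429]
contact_force: [0.4, 0.2, 0.9]
opening: 0.134
grasp_force: 0.0
```

```bash
python3 - <<'E'
from rig import *
import cv2
f=grab_frame("scene"); cv2.imwrite("pics/s3.png",cv2.resize(f["img"][80:300,130:430,::-1],None,fx=2.5,fy=2.5))
E
```

```text
(no output)
```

View pics/s3.png

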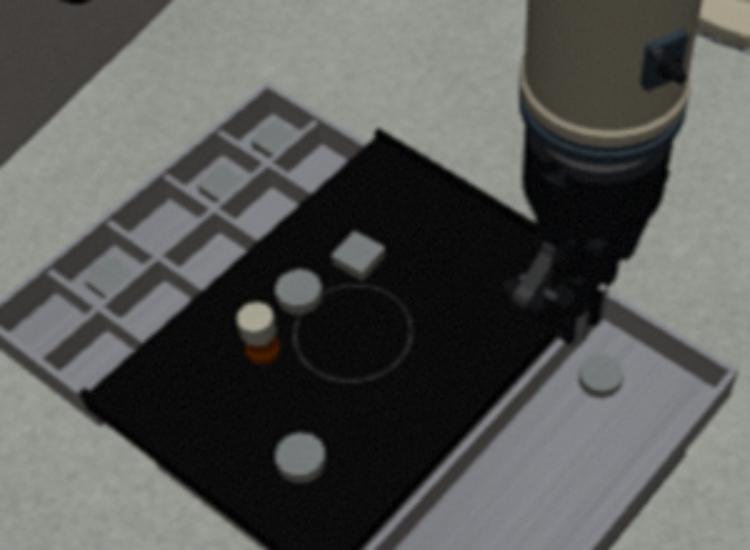

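Disc A lies flat in the tray at (600,375) in the crop. Next is disc B.

Call:
{"api": "send_rows", "payload": {"moves": [[[0,0,0.035,0,0,0,-0.72],[0,0,0.03,0,0,0,-0.72],[0.012,-0.04,0,0,0,0,-0.72],[0.012,-0.04,0,0,0,0,-0.72],[0.012,-0.04,0,0,0,0,-0.72],[0.012,-0.04,0,0,0,0,-0.72],[0.01,-0.035,0,0,0,0,-0.72],[0,0,-0.02,0,0,0,-0.72],[0,0,-0.02,0,0,0,-0.72],[0,0,0,0,0,0,-0.72]]]}}

```text
clock: 6.15
eef_pos: [562.7, -135.4, 142.8]
tcp_rot: [-3.137, -0.0, 1.427]
contact_force: [0.1, 0.2, -0.1]
opening: 0.143
grasp_force: 0.0
```

Call:
{"api": "send_rows", "payload": {"moves": [[[0,0,-0.015,0,0,0,-0.72],[0,0,-0.01,0,0,0,-0.72],[0,0,0,0,0,0,-0.72]]]}}

```text
clock: 6.45
eef_pos: [564.0, -134.7, 119.1]
tcp_rot: [-3.14, -0.0, 1.428]
contact_force: [-0.3, 0.7, -0.5]
opening: 0.139
grasp_force: 0.0
```

Call:
{"api": "send_rows", "payload": {"moves": [[[0.0015,0.006,0.001,0,0,0,-0.72],[0.0015,0.006,0,0,0,0,-0.72],[0.0015,0.01,0,0,0,0,-0.72],[0.0015,0.01,0,0,0,0,-0.72],[0.0015,0.01,0,0,0,0,-0.72],[0.0015,0.01,0,0,0,0,-0.72],[0.0015,0.01,0,0,0,0,-0.72],[0.0015,0.01,0,0,0,0,-0.72],[0.0015,0.01,0,0,0,0,-0.72],[0.0015,0.01,0,0,0,0,-0.72]]]}}

```text
clock: 7.45
eef_pos: [580.0, -42.2, 121.3]
tcp_rot: [-3.142, -0.0, 1.428]
contact_force: [0.3, -0.9, 0.2]
opening: 0.142
grasp_force: 0.2
```

Call:
{"api": "send_rows", "payload": {"moves": [[[0.0015,0.01,0,0,0,0,-0.72],[0.0015,0.01,0,0,0,0,-0.72],[0.0015,0.01,0,0,0,0,-0.72],[0.0015,0.01,0,0,0,0,-0.72],[0.0015,0.01,0,0,0,0,-0.72],[0.0015,0.01,0,0,0,0,-0.72],[0.0015,0.01,0,0,0,0,-0.72],[0.0015,0.01,0,0,0,0,-0.72],[0.0015,0.009,0,0,0,0,-0.72],[0,0,0,0,0,0,-0.72]]]}}

```text
clock: 8.45
eef_pos: [593.5, 47.1, 121.3]
tcp_rot: [3.142, -0.0, 1.429]
contact_force: [0.0, -0.3, 0.6]
opening: 0.14
grasp_force: 0.0
```

```bash
python3 - <<'E'
from rig import *
import cv2
f=grab_frame("scene"); cv2.imwrite("pics/s4.png",cv2.resize(f["img"][80:300,130:430,::-1],None,fx=2.5,fy=2.5))
E
```

```text
(no output)
```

View pics/s4.png

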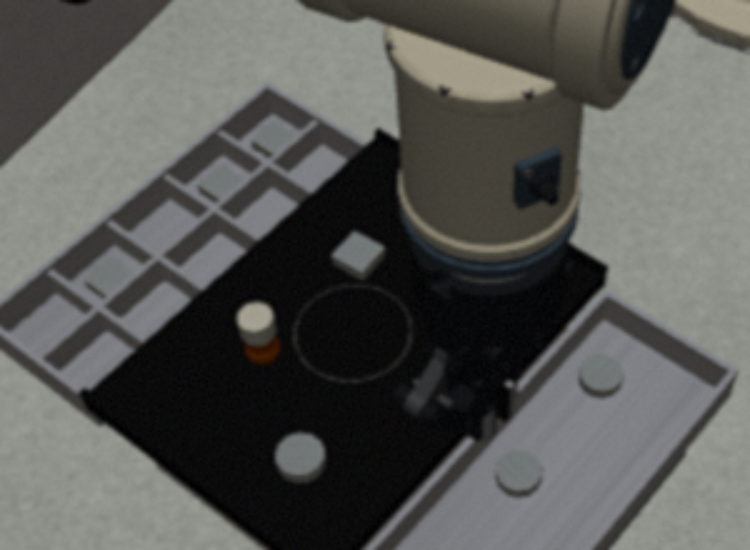

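Disc B is in the tray at (518,472) in the crop. Coupon and vial are unmoved. Next is disc C.

Call:
{"api": "send_rows", "payload": {"moves": [[[0,0,0.035,0,0,0,-0.72],[0,0,0.03,0,0,0,-0.72],[0.02,-0.03,0,0,0,0,-0.72],[0.02,-0.03,0,0,0,0,-0.72],[0.015,-0.03,0,0,0,0,-0.72],[0.013,-0.025,0,0,0,0,-0.72],[0,0,0,0,0,0,-0.72],[0,0,-0.02,0,0,0,-0.72],[0,0,-0.02,0,0,0,-0.72],[0,0,0,0,0,0,-0.72]]]}}

```text
clock: 9.5
eef_pos: [658.9, -68.7, 143.5]
tcp_rot: [-3.136, 0.0, 1.428]
contact_force: [-0.8, 0.0, -0.4]
opening: 0.14
grasp_force: 0.0
```

Call:
{"api": "send_rows", "payload": {"moves": [[[0,0,-0.015,0,0,0,-0.72],[0,0,-0.01,0,0,0,-0.72],[0,0,0,0,0,0,-0.72]]]}}

```text
clock: 9.8
eef_pos: [660.4, -68.8, 119.9]
tcp_rot: [-3.139, 0.0, 1.428]
contact_force: [0.6, -0.3, -0.5]
opening: 0.143
grasp_force: 0.0
```

Call:
{"api": "send_rows", "payload": {"moves": [[[0.002,0.006,0.001,0,0,0,-0.72],[0.001,0.006,0,0,0,0,-0.72],[0.0015,0.01,0,0,0,0,-0.72],[0.0015,0.01,0,0,0,0,-0.72],[0.0015,0.01,0,0,0,0,-0.72],[0.0015,0.01,0,0,0,0,-0.72],[0.0015,0.01,0,0,0,0,-0.72],[0.0015,0.01,0,0,0,0,-0.72],[0.0015,0.01,0,0,0,0,-0.72],[0.0015,0.01,0,0,0,0,-0.72]]]}}

```text
clock: 10.8
eef_pos: [676.4, 23.8, 122.2]
tcp_rot: [-3.142, -0.0, 1.428]
contact_force: [0.8, 0.2, -0.5]
opening: 0.137
grasp_force: 0.0
```

Call:
{"api": "send_rows", "payload": {"moves": [[[0.0015,0.01,0,0,0,0,-0.72],[0.0,0.002,0,0,0,0,-0.72],[0,0,0,0,0,0,-0.72],[0,0,0.03,0,0,0,-0.72],[0,0,0.04,0,0,0,-0.72],[0,0,0.04,0,0,0,-0.72],[-0.03,0.03,0.02,0,0,0,-0.72],[-0.03,0.035,0,0,0,0,-0.72],[-0.03,0.035,0,0,0,0,-0.72],[-0.03,0.035,0,0,0,0,-0.72]]]}}

```text
clock: 11.8
eef_pos: [556.7, 170.3, 252.7]
tcp_rot: [3.141, -0.0, 1.427]
contact_force: [1.2, 0.6, -0.1]
opening: 0.135
grasp_force: 0.0
```

Call:
{"api": "send_rows", "payload": {"moves": [[[-0.02,0.04,0,0,0,0,-0.72],[-0.02,0.04,0,0,0,0,-0.72],[0,0.04,0,0,0,0,-0.72],[0,0,0,0,0,0,-0.72],[0,0,0,0,0,0,-0.72]]]}}

```text
clock: 12.3
eef_pos: [517.7, 290.1, 252.2]
tcp_rot: [3.142, 0.0, 1.429]
contact_force: [-0.2, -0.0, -0.1]
opening: 0.14
grasp_force: 0.0
```

```bash
python3 - <<'E'
from rig import *
import cv2
f=grab_frame("top"); cv2.imwrite("pics/t5.png",f["img"][:,:,::-1])
E
```

```text
(no output)
```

View pics/t5.png

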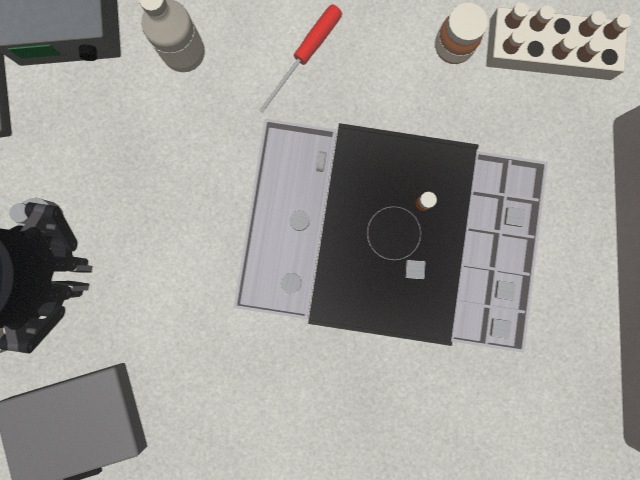

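Discs A and B lie flat in the tray at (291,283) and (299,220). Disc C is in the tray too, but standing on its rim by the near wall at (321,161). I'll look closer before deciding.

```bash
python3 - <<'E'
from rig import *
from h import *
a=grab_frame("top"); b=grab_frame("scene")
R=cv2.Rodrigues(b["rvec"])[0]
p,_=cv2.projectPoints(np.array([[690.,75,80]]),b["rvec"],b["tvec"],b["mtx"],None); u,v=p.ravel().astype(int); print(u,v)
A=cv2.resize(a["img"][130:195,280:350,::-1],(400,371),interpolation=2)
B=cv2.resize(b["img"][v-33:v+32,u-35:u+35,::-1],(400,371),interpolation=2)
cv2.imwrite("pics/z6.png",np.hstack([A,B]))
for q in [(317,150),(325,150),(317,172),(325,172)]: print(q,[ray(a,q,z).round(1)[:2] for z in(62,88)])
C=np.array([578.2,-56]);ex=np.array([.9896,-.144]);ey=np.array([.144,.9896])
for q in [(317,161),(325,161)]:
  for z in(62,90): d=ray(a,q,z)[:2]-C; print(q,z,(d@ex).round(1),(d@ey).round(1))
E
```

```text
306 316
(317, 150) [array([697.1,  47.6]), array([690.3,  47.4])]
(325, 150) [array([697.2,  36.2]), array([690.5,  36.4])]
(317, 172) [array([665.3,  47.4]), array([659.7,  47.2])]
(325, 172) [array([665.4,  36. ]), array([659.8,  36.2])]
(317, 161) 62 87.0 117.2
(317, 161) 90 80.5 116.1
(325, 161) 62 88.7 106.0
(325, 161) 90 82.2 105.3
```

View pics/z6.png

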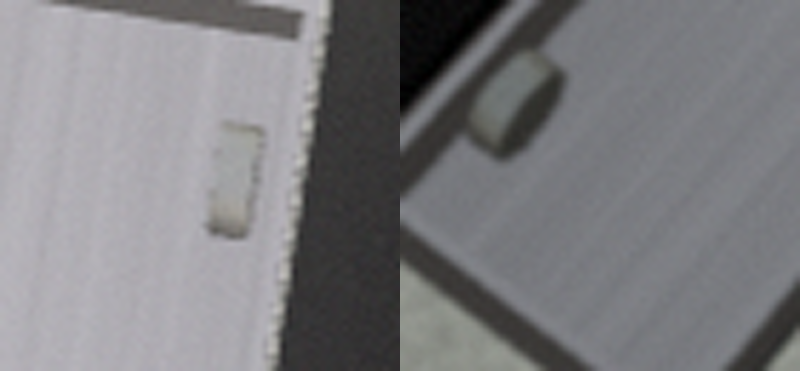

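Disc C stands upright about 4 mm off the wall. I'll straddle it inside the tray, slide it along the tray floor away from the wall without lifting, then tip it flat.

Call:
{"api": "send_rows", "payload": {"moves": [[[0.02,-0.03,0,0,0,0,0.13],[0.02,-0.03,0,0,0,0,0.13],[0.02,-0.03,0,0,0,0,0.13],[0.02,-0.03,0,0,0,0,0.13],[0.02,-0.03,0,0,0,0,0.13],[0.02,-0.03,-0.02,0,0,0,0.13],[0.02,-0.03,-0.03,0,0,0,0.13],[0.02,-0.0335,-0.03,0,0,0,0.13],[0,0,-0.03,0,0,0,0.13],[0,0,0,0,0,0,0.13]]]}}

```text
clock: 13.45
eef_pos: [675.0, 43.6, 137.7]
tcp_rot: [-3.134, 0.002, 1.424]
contact_force: [-0.8, 1.1, -0.6]
opening: 0.565
grasp_force: 0.0
```

Call:
{"api": "send_rows", "payload": {"moves": [[[0,0,0,0,0,0,0.13],[0,0,0,0,0,0,0.13]]]}}

```text
clock: 13.65
eef_pos: [678.6, 46.6, 144.3]
tcp_rot: [3.139, -0.001, 1.428]
contact_force: [-0.0, 0.4, 0.8]
opening: 0.563
grasp_force: 0.0
```

```bash
python3 - <<'E'
from rig import *
import cv2
s=sense();print(s["eef_pos"],s["tcp_rot"])
f=grab_frame("scene"); g=grab_frame("wrist")
A=cv2.resize(f["img"][240:390,230:380,::-1],(400,400)); B=cv2.resize(g["img"][:,:,::-1],(400,400))
cv2.imwrite("pics/z7.png",cv2.hconcat([A,B]))
E
```

```text
[678.58920428  46.63204773 144.26745023] [ 3.13930196e+00 -5.72964739e-04  1.42790790e+00]
```

View pics/z7.png

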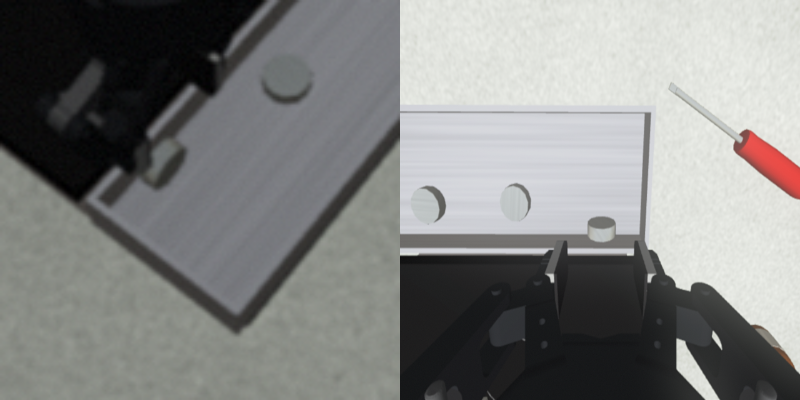

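The wrist view shows disc C at (601,229), centred between the fingers at columns 555 and 648. I'll lower around it.

Call:
{"api": "send_rows", "payload": {"moves": [[[0,0,-0.015,0,0,0,0.13],[0,0,-0.015,0,0,0,0.13],[0,0,0,0,0,0,0.13],[0,0,0,0,0,0,0.13]]]}}

```text
clock: 14.15
eef_pos: [677.1, 46.5, 111.2]
tcp_rot: [-3.14, 0.0, 1.428]
contact_force: [0.8, 0.3, 0.2]
opening: 0.563
grasp_force: 0.0
```

Call:
{"api": "send_rows", "payload": {"moves": [[[0,0,-0.01,0,0,0,0.13],[0,0,-0.01,0,0,0,0.13],[0,0,0,0,0,0,0.13]]]}}

```text
clock: 14.45
eef_pos: [676.7, 46.3, 90.4]
tcp_rot: [-3.139, 0.001, 1.428]
contact_force: [-1.1, 0.4, 1.1]
opening: 0.567
grasp_force: 0.0
```

Call:
{"api": "send_rows", "payload": {"moves": [[[0,0,-0.006,0,0,0,0.13],[0,0,-0.005,0,0,0,0.13],[0,0,0,0,0,0,0.13]]]}}

```text
clock: 14.75
eef_pos: [677.4, 46.4, 80.4]
tcp_rot: [-3.141, 0.0, 1.428]
contact_force: [-0.1, 1.0, 0.5]
opening: 0.565
grasp_force: 0.0
```

Call:
{"api": "send_rows", "payload": {"moves": [[[0,0,0.002,0,0,0,-0.42],[0,0,0,0,0,0,-0.42],[0,0,0,0,0,0,-0.42],[0,0,0,0,0,0,-0.42],[0,0,0,0,0,0,-0.42]]], "grip_force": 20}}

```text
clock: 15.25
eef_pos: [678.2, 46.5, 83.8]
tcp_rot: [3.141, -0.0, 1.428]
contact_force: [0.3, -0.2, 4.6]
opening: 0.313
grasp_force: 19.9
```

Gripped. Sliding it away from the wall, then releasing.

Call:
{"api": "send_rows", "payload": {"moves": [[[0.001,0.008,0,0,0,0,-0.42],[0.0012,0.008,0,0,0,0,-0.42],[0.0012,0.008,0,0,0,0,-0.42],[0.0012,0.008,0,0,0,0,-0.42],[0.0012,0.008,0,0,0,0,-0.42],[0,0,0,0,0,0,-0.42],[0,0,0,0,0,0,0.1],[0,0,0,0,0,0,0.1],[0,0,0,0,0,0,0.1],[0,0,0,0,0,0,0.1]]]}}

```text
clock: 16.25
eef_pos: [683.4, 86.5, 83.0]
tcp_rot: [-3.141, 0.0, 1.428]
contact_force: [0.5, -0.0, 1.4]
opening: 0.551
grasp_force: 0.0
```

Call:
{"api": "send_rows", "payload": {"moves": [[[0,0,0.01,0,0,0,0.1],[0,0,0.02,0,0,0,0.1],[0,0,0.02,0,0,0,0.1],[0,0,0.02,0,0,0,0.1],[-0.005,-0.03,0.0,0,0,0,-0.9],[0,0,0,0,0,0,-0.9],[0,0,0,0,0,0,-0.9]]]}}

```text
clock: 16.95
eef_pos: [678.7, 55.9, 153.9]
tcp_rot: [3.141, -0.0, 1.426]
contact_force: [-0.1, -0.2, 0.2]
opening: 0.056
grasp_force: 0.0
```

```bash
python3 - <<'E'
from rig import *
import cv2
s=sense();print(s["eef_pos"],s["tcp_rot"])
f=grab_frame("scene"); g=grab_frame("wrist")
A=cv2.resize(f["img"][240:390,230:380,::-1],(400,400)); B=cv2.resize(g["img"][:,:,::-1],(400,400))
cv2.imwrite("pics/z8.png",cv2.hconcat([A,B]))
E
```

```text
[678.65370869  55.91477554 153.94532183] [ 3.14115437e+00 -3.02281931e-04  1.42640740e+00]
```

View pics/z8.png

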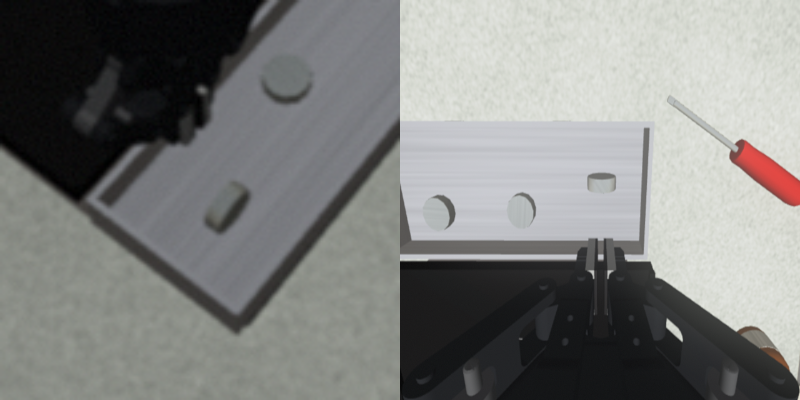

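Disc C now stands free in mid-tray at (601,183) in the wrist view, with the closed fingers behind it. I'll lower to its upper half and nudge it over.

Call:
{"api": "send_rows", "payload": {"moves": [[[0,0,-0.02,0,0,0,-0.9],[0,0,-0.02,0,0,0,-0.9],[0,0,-0.013,0,0,0,-0.9],[0,0,0,0,0,0,-0.9],[0,0.005,0,0,0,0,-0.9],[0.001,0.005,0,0,0,0,-0.9],[0.001,0.005,0,0,0,0,-0.9],[0.001,0.005,0,0,0,0,-0.9],[0,0.002,0,0,0,0,-0.9],[0,0,0,0,0,0,-0.9]]]}}

```text
clock: 18.05
eef_pos: [681.7, 78.9, 100.5]
tcp_rot: [3.141, -0.0, 1.428]
contact_force: [0.4, -0.0, -0.1]
opening: 0.05
grasp_force: 0.0
```

Call:
{"api": "send_rows", "payload": {"moves": [[[0,0,0.03,0,0,0,-0.9],[0,0,0.04,0,0,0,-0.9],[0,0,0.04,0,0,0,-0.9],[-0.03,0.035,0.02,0,0,0,-0.9],[-0.03,0.035,0,0,0,0,-0.9],[-0.03,0.035,0,0,0,0,-0.9],[-0.03,0.035,0,0,0,0,-0.9],[-0.02,0.04,0,0,0,0,-0.9],[-0.01,0.04,0,0,0,0,-0.9],[0,0,0,0,0,0,-0.9]]]}}

```text
clock: 19.05
eef_pos: [530.4, 302.2, 230.6]
tcp_rot: [3.141, -0.002, 1.431]
contact_force: [1.5, -1.2, 0.3]
opening: 0.051
grasp_force: 0.0
```

```bash
python3 - <<'E'
from rig import *
import cv2
f=grab_frame("top"); cv2.imwrite("pics/t9.png",f["img"][:,:,::-1]); print(sense()["clock"])
E
```

```text
19.1
```

View pics/t9.png

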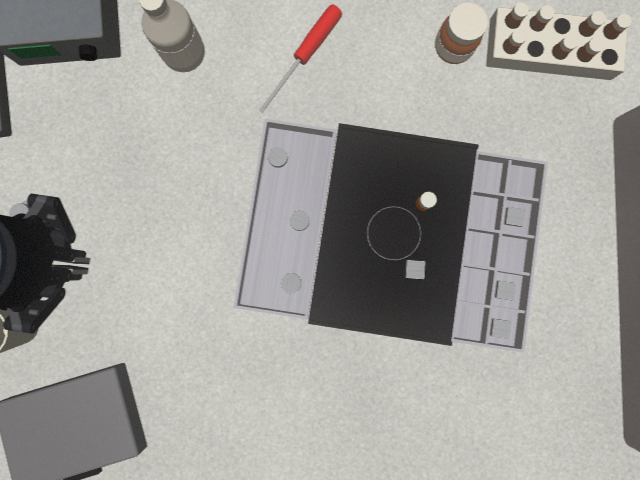

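All three discs lie flat in the used tray, at (278,157), (299,220) and (291,283). The coupon (415,269) and vial (428,200) are where they started, and the arm is clear.

```bash
python3 -c "
from rig import *
print(sense()['contact_force']); print(sign_off())"
```

```text
[-0.21777823  0.07839207 -1.15060392]
the job is handed in; nothing more can be done
None
```

I swept all three discs off the plate into the used tray, where they now lie flat, with the coupon and vial left in place; one disc landed on its rim, so I gripped it inside the tray, slid it clear of the wall and tipped it flat, and handed in at about 19 s.

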